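# Lean the washed ceramic tile on the drying rack

### The arm

A 6-joint arm with a two-finger parallel gripper is mounted at the origin on a cart in front of the work surface, level with it; the furniture and walls round the work are solid. World frame = base frame: x ahead of the robot, y to its left, z up, the work surface at z = 0. Lengths are in m, angles in rad, forces in N, time in s.
With the tool pointing down it reaches from about 0.325 to 0.875 m from the base axis. Payload 4.4 kg.
Tool frame: the origin (TCP) lies where the fingers leave the gripper's body, on its centre line; the fingertips stand 73 mm ahead of it and the grasp point (between the pads) lies 54 mm ahead of it; z points along the fingers, y is the direction in which the jaws open and shut (so a half turn about z gives the same grasp; the last joint's range is limited). The gripper opens to 85 mm and grips with 20 to 120 N. Pads are 22 mm wide; open, the fingers measure 114 mm over their backs; the gripper's body (76 mm by 85 mm) begins 54 mm behind the grasp point. The pads swing forward as they close: fully open they stand 13 mm farther back than shut.
Start: joints at [-1.435, 0.207, 1.542, -0, 1.393, -0.15], TCP at [0.162, -0.552, 0.304] pointing down, gripper open.
Joint ranges: [-2.73, 2.73], [-0.86, 2.22], [0.23, 2.46], [-1.11, 4.25], [0.08, 2.63], [-2.82, 2.82]. Speed limits (rad/s): [2.79, 2.79, 3.14, 3.14, 3.14, 3.14].

### API

Orientations are given as a unit quaternion [x, y, z, w].
In Python, from bench import env, imaging, workorder gives the robot as it stands. The module is installed in compiled form; this text tells all that it offers.
- The arm moves only by the tool arm_command, never from a script. Its argument "steps" is a list of rows, each an object with "jaw": the finger opening in m, from 0 to 0.0854; "offset": the shift along the tool's x, y, z in m, a list of three; "twist": the turn, a rotation vector about the tool's x, y, z in rad, a list of three. In form: [{"jaw": jaw, "offset": [tx, ty, tz], "twist": [rx, ry, rz]}, ...]. A call has 1 to 8 rows; each row shifts and turns the commanded pose from where the row before left it, along the tool's axes as they then stand; what a row does not reach is not made up. A row lasts 1/10 s, in which the tool goes at most 50 mm and 8.59 degrees, less where a joint would pass 70% of its speed; a pose out of reach is approached as far as the arm can. A call with a gripper value outside its range is refused whole. The fingers move at their own pace and stop on an object; "squeeze" is the grip in N (left out, the last holds). Time passes only in rows, so rows that do not move let the fingers close. It gives the time, the measured TCP pose, the force and the opening at its end, in the units of the state.
- env.get_obs(): the state, without advancing time (a new reading comes with each control period).
- imaging.camera(name): name is "side" or "top" or "wrist"; returns the picture (420x560x3 uint8, red, green, blue); there is no depth.
- imaging.camera_info(name): a dict with "fx", "fy", "cx", "cy" (pixels), "eye" and "orientation" of the camera in the world; the wrist camera has in their place "mount" (4x4, takes a point from camera to tool coordinates, whose origin is the TCP and whose axes are the flange's). Camera axes: x right, y down, z forward; pixel columns grow to the right and rows downward; lengths in m; the calibration is good to about 2 mm. A picture is of the moment at which its call begins: read the wrist's pose just before it. camera_info takes no time and is no camera call.
- workorder.sign_off(): hands the job in, once; it reports no verdict.
The state is a dict: "clock": time; "qpos": joint angles; "joint_vel": joint speeds; "effort": joint torques, N m; "eef_pos": TCP position; "tool_rot": TCP orientation; "force": force on the tool from outside, world axes, zero at the start; "wrist_torque": the same for the moment, N m; "opening": finger opening in m.
Only numpy, scipy, OpenCV 4.12 (cv2) and the standard library are available. Lean on these libraries where they do the work, as an engineer would, in place of code of your own. Each camera call takes 0.05 s, during which the arm holds its last target. There are 200 camera calls.

### The job

Two washed ceramic tiles stand upright in a slotted wooden stand. Lift the taller one out of its slot and lean it on the drying rack: set its lower edge on the rubber strip before you let go, leave it leaning back against the steel rail at about 20 degrees from upright, and it must stay there without sliding. Leave the shorter tile, the white bottle and the pressure gauge alone.

Things in the scene. Friction and masses are not known exactly. Their poses are not given: they have to be found in the camera images.
- tall_tile_mid (a point): Centre of the taller tile: flat white ceramic plate 8 mm thick (its x), 80 mm wide (y), 150 mm tall (z, up), about 0.22 kg, both faces alike. It starts upright in one of the two slots of a wooden stand (which one varies), its lower edge on the slot floor 75 mm below this point. The slot covers its lowest 24 mm. Lifting it straight up frees it.
- tall_tile_foot (a point): Middle of the taller tile's lower edge face (underside), 75 mm below its centre along its z; same axes as the tile. A rounded mantle about 0.13 m tall stands between the stand and the rack, and a tall retort stand with a clamp behind it (from x = 0.6 m on): carry the tile over in front of the retort stand, at x below about 0.45 m.
- short_tile_mid (a point): Centre of the shorter tile (bystander): same white plate, 8 x 80 x 95 mm, upright in the other slot, 75 mm from the taller one measured along the tiles' x. The stand is pale wood, 140 mm (along tile x) x 110 x 48 mm, and fixed; its slots are 11 mm wide, slot floor 24 mm above the desk.
- strip (a point): Centre of the top of the black rubber strip on the rack's base, 18 mm above the desk; the strip is 30 mm (x) by 150 mm (y). Rack axes: x points level from the strip towards the rail, y along strip and rail. The rack is fixed: a wooden base 130 x 200 x 15 mm that reaches 45 mm before and 85 mm behind this point.
- rail (a point): Middle of the axis of the level steel rail, a 10 mm thick rod along rack y on two posts (170 mm apart, centre to centre); it lies 39 mm behind the strip centre (rack +x) and 83 mm above the strip's top. A tile with its lower edge at the middle of the strip that leans back on the rail stands 20 degrees from upright; the rail then meets its back face 90 mm from its lower edge.
- white_bottle: White plastic bottle with an orange cap, 71 mm across, 161 mm tall, standing (bystander); origin under its centre.
- pressure_gauge: Round white pressure gauge with a brass stem, 64 x 90 x 28 mm, lying on the desk (bystander); origin under its centre.

How it is judged:
By the outcome, as a careful person would: the job done as asked, in the order asked, and still so for the second after the job is handed in, with the robot touching nothing.
It also fails if it takes over 35 s, if anything falls off the work surface, if the arm or the gripper's body presses on something with over 40 N, if the wrist force passes 120 N, or if a joint passes its speed limit or range.

## Working session

There is one attempt and no reset: what is moved stays moved. The work goes in short steps, Python scripts to look and compute and a tool call to move; the robot and the scene stay as the last step left them, time stands still between calls to the robot, and variables do not carry over. Pictures are saved under pics/ and viewed, about 8 in all and at most 12, crops included, and the job is handed in when it is done.

Besides the shell and the picture viewer there is one more tool, called by a JSON object that holds its "name" and its "arguments", one argument or row to a line. arm_command: Moves the arm, as the interface text tells. Its arguments: {"type":"object","properties":{"steps":{"type":"array"},"squeeze":{"type":"number"}},"required":["steps"]}

```bash
mkdir -p pics; cat > h.py <<'E'
from bench import env, imaging, workorder
import numpy as np, cv2
from scipy.spatial.transform import Rotation as R
def shot(n,f):
    o=env.get_obs(); im=imaging.camera(n); cv2.imwrite(f'pics/{f}.png',im[:,:,::-1]); return o,im
def cam(n,o=None):
    i=imaging.camera_info(n)
    if 'mount' in i:
        M=np.array(i['mount']); Rt=R.from_quat(o['tool_rot']).as_matrix()
        return i,Rt@M[:3,3]+np.array(o['eef_pos']),Rt@M[:3,:3]
    q=np.array(i['orientation']); Rm=R.from_quat(q).as_matrix() if q.size==4 else q.reshape(3,3)
    return i,np.array(i['eye']),Rm
def ray(n,u,v,o=None):
    i,e,Rm=cam(n,o); d=Rm@np.array([(u-i['cx'])/i['fx'],(v-i['cy'])/i['fy'],1]); return e,d/np.linalg.norm(d)
def onz(n,u,v,z,o=None):
    e,d=ray(n,u,v,o); return e+d*(z-e[2])/d[2]
def proj(n,p,o=None):
    i,e,Rm=cam(n,o); c=Rm.T@(np.array(p)-e); return [c[0]/c[2]*i['fx']+i['cx'],c[1]/c[2]*i['fy']+i['cy']]
def tri(a,b):
    (e1,d1),(e2,d2)=a,b
    t=np.linalg.lstsq(np.c_[d1,-d2],e2-e1,rcond=None)[0]; p,q=e1+t[0]*d1,e2+t[1]*d2
    return (p+q)/2,np.linalg.norm(p-q)
E
python3 - <<'E'
from h import *
o,a=shot('top','top0');_,b=shot('side','side0')
for n in('top','side'):print(n,imaging.camera_info(n))
print(o)
E
```

```text
top {'fx': 509.76588378904813, 'fy': 509.76588378904813, 'cx': 274.80987874608667, 'cy': 215.02389866848486, 'eye': array([ 0.25732389, -0.11354746,  1.66672008]), 'orientation': array([-0.69745325,  0.71381927, -0.0473753 ,  0.04214968])}
side {'fx': 408.37711999639504, 'fy': 408.37711999639504, 'cx': 279.37987046040786, 'cy': 210.84264061058528, 'eye': array([0.04127359, 0.8008458 , 0.72228932]), 'orientation': array([-0.16395819,  0.85608248, -0.47978805,  0.10021937])}
{'clock': 0.0, 'qpos': array([-1.43551421e+00,  2.07405780e-01,  1.54297396e+00,  4.37861115e-05,
        1.39350371e+00, -1.50486421e-01]), 'joint_vel': array([-5.91917229e-06,  2.07989624e-05, -2.11955977e-03,  9.98864702e-04,
       -2.15574262e-03,  1.19882132e-03]), 'effort': array([-3.80684896e-04, -3.83031571e+01, -2.91599178e+01, -1.93595183e-04,
        1.06464917e-02,  3.76686469e-07]), 'eef_pos': array([ 0.16201464, -0.55107847,  0.30272416]), 'tool_rot': array([ 9.89809302e-01,  1.42394641e-01,  3.02522063e-05, -1.14519903e-03]), 'force': array([-0.59408573,  1.27353538, -0.2035185 ]), 'wrist_torque': array([ 0.01702755,  0.0101226 , -0.09030921]), 'opening': 0.0853014949969164}
```

View pics/top0.png

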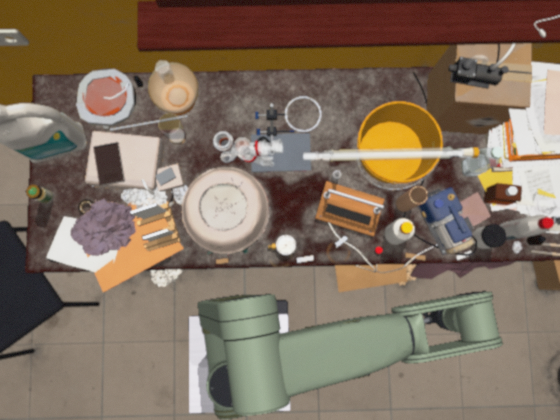

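View pics/side0.png

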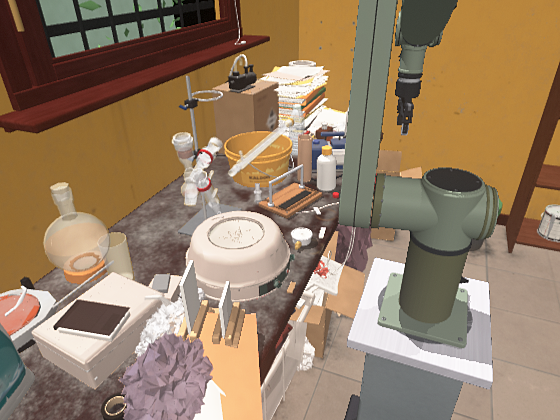

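Top view: stand near (155,225), rack near (350,208), mantle at (225,208), bottle (400,230), gauge (285,245). In the side view the tall tile is near (190,285) and the short one near (225,305). I'll zoom in next.

```bash
python3 - <<'E'
import cv2,numpy as np
t=cv2.imread('pics/top0.png');s=cv2.imread('pics/side0.png')
c=lambda im,x,y:cv2.resize(im[y:y+60,x:x+80],(400,300),interpolation=cv2.INTER_CUBIC)
c2=lambda im,x,y:cv2.resize(im[y:y+90,x:x+120],(400,300),interpolation=cv2.INTER_CUBIC)
cv2.imwrite('pics/z.png',np.vstack([np.hstack([c(t,115,200),c(t,310,175)]),np.hstack([c2(s,150,255),c2(s,235,140)])]))
E
```

```text
(no output)
```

View pics/z.png

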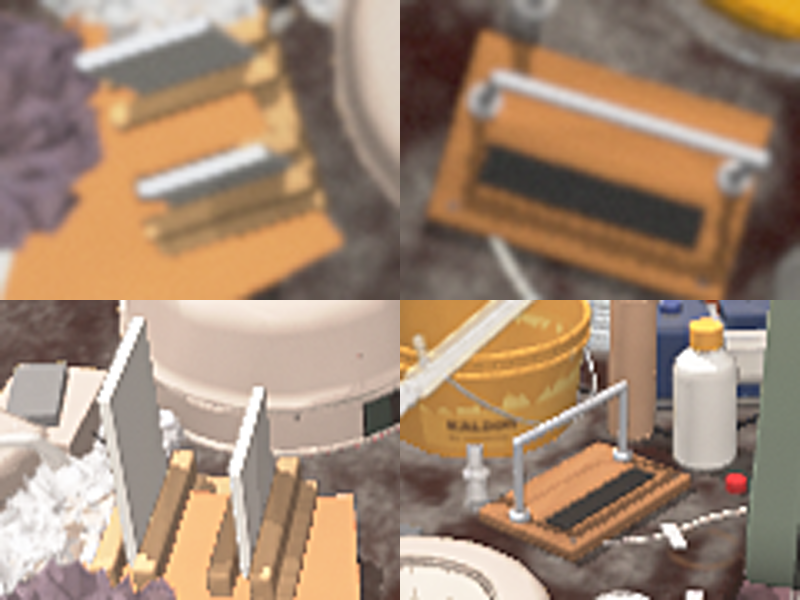

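Zoom: the tall tile's top edge runs (130.8,212.2)–(157,204.6) in the top view, and it is the rear slot. The short tile is at (142.6,237.6)–(168.6,230). Strip corners are about (327,204.6), (370.6,216), (369.4,224.4) and (325.6,212.4).

```bash
python3 - <<'E'
from h import *
np.set_printoptions(precision=4,suppress=True)
T=lambda u,v,z:onz('top',u,v,z)
a,b=T(130.8,212.4,.174),T(157,204.8,.174);print('tall',a,b,(a+b)/2,np.linalg.norm(a-b),np.degrees(np.arctan2(*(a-b)[1::-1])))
a,b=T(142.8,237.5,.119),T(168.4,230,.119);print('short',a,b,(a+b)/2,np.linalg.norm(a-b),np.degrees(np.arctan2(*(a-b)[1::-1])))
S=np.array([T(310+x/5,175+y/5,.018) for x,y in[(85,148),(303,205),(297,247),(78,187)]]);print(S,S.mean(0),np.linalg.norm(S[0]-S[1]),np.linalg.norm(S[0]-S[3]))
a,b=T(310+92/5,175+79/5,.101),T(310+366/5,175+158/5,.101);print('rail',a,b,(a+b)/2,np.linalg.norm(a-b),np.degrees(np.arctan2(*(a-b)[1::-1])))
# tile corners via side: crop bottom-left (150+x/3.333,255+(y-300)/3.333)
for x,y in[(138,320),(105,400),(262,388),(235,468)]:
    print(onz('side',150+x/3.333,255+(y-300)/3.333,.174 if x<200 else .119))
for x,y in[(518-400,440),(625-400,384)]: print('rail side',onz('side',235+x/3.333,140+(y-300)/3.333,.101))
q=env.get_obs();print(R.from_quat(q['tool_rot']).as_matrix());print(imaging.camera_info('wrist'))
E
```

```text
tall [0.4648 0.2975 0.174 ] [0.4857 0.2205 0.174 ] [0.4753 0.259  0.174 ] 0.07979875971043733 105.19018582878584
short [0.3946 0.2754 0.119 ] [0.4157 0.1977 0.119 ] [0.4052 0.2366 0.119 ] 0.08043889073346372 105.21634992796908
[[ 0.4976 -0.2997  0.018 ]
 [ 0.4568 -0.4407  0.018 ]
 [ 0.4294 -0.4355  0.018 ]
 [ 0.472  -0.2942  0.018 ]] [ 0.464  -0.3675  0.018 ] 0.14675049010026464 0.026204475821361747
rail [ 0.5289 -0.2963  0.101 ] [ 0.4753 -0.4648  0.101 ] [ 0.5021 -0.3805  0.101 ] 0.17680514586690846 72.35418959119967
[0.4876 0.2293 0.174 ]
[0.4639 0.3025 0.174 ]
[0.415  0.2044 0.119 ]
[0.3953 0.2764 0.119 ]
rail side [ 0.5318 -0.3021  0.101 ]
rail side [ 0.4757 -0.463   0.101 ]
[[ 0.9594  0.2819 -0.0003]
 [ 0.2819 -0.9594  0.0021]
 [ 0.0003 -0.0021 -1.    ]]
{'fx': 362.418140117865, 'fy': 362.418140117865, 'cx': 277.56015424703526, 'cy': 205.67483462066374, 'mount': array([[-0.0007, -0.9519, -0.3065,  0.0787],
       [ 1.    , -0.0006, -0.0005, -0.0002],
       [ 0.0003, -0.3065,  0.9519, -0.0697],
       [ 0.    ,  0.    ,  0.    ,  1.    ]])}
```

```bash
cat >> h.py <<'E'
def down(a,tilt=0,): # tool x at yaw a deg, y at a-90; tilt deg about tool x
    c,s=np.cos(np.radians(a)),np.sin(np.radians(a))
    return R.from_matrix(np.array([[c,s,0],[s,-c,0],[0,0,-1.]]))*R.from_euler('x',tilt,degrees=True)
def plan(wps,vmax=.045,wmax=8.0,o=None):
    """wps: (pos,Rot). prints rounded rows in tool axes"""
    o=o or env.get_obs(); p=np.array(o['eef_pos']); r=R.from_quat(o['tool_rot']); k=0
    for P,Q in wps:
        P=np.array(P); rv=(r.inv()*Q).as_rotvec()
        n=int(max(1,np.ceil(np.linalg.norm(P-p)/vmax),np.ceil(np.degrees(np.linalg.norm(rv))/wmax)))
        for i in range(n):
            m=n-i
            off=np.round(r.inv().apply((P-p)/m),3); tw=np.round((r.inv()*Q).as_rotvec()/m,3)
            p=p+r.apply(off); r=r*R.from_rotvec(tw); k+=1
            print(k,[float(x)+0. for x in off],[float(x)+0. for x in tw],np.round(p,3))
E
python3 - <<'E'
from h import *
for (u,v),(s,t) in [((307,156),(233,172)),((474,152),(318,123))]: print(tri(ray('top',u,v),ray('side',s,t)))
plan([((.30,-.45,.34),down(45)),((.43,-.34,.34),down(73))])
E
```

```text
(array([ 0.62833382, -0.22893259,  0.15457997]), np.float64(0.000328980693749951))
(array([ 0.5691559 , -0.74485414,  0.16414355]), np.float64(0.11640407968756178))
1 [0.04, -0.015, -0.009] [0.0, 0.0, -0.125] [ 0.196 -0.525  0.312]
2 [0.042, -0.009, -0.009] [-0.001, 0.0, -0.125] [ 0.231 -0.5    0.321]
3 [0.043, -0.004, -0.01] [0.0, 0.0, -0.125] [ 0.266 -0.475  0.331]
4 [0.042, 0.001, -0.009] [-0.001, -0.001, -0.125] [ 0.3  -0.45  0.34]
5 [0.042, 0.004, 0.0] [0.0, 0.0, -0.122] [ 0.332 -0.423  0.34 ]
6 [0.042, 0.009, 0.0] [0.0, 0.0, -0.122] [ 0.365 -0.396  0.34 ]
7 [0.041, 0.013, 0.0] [0.0, 0.0, -0.122] [ 0.398 -0.367  0.34 ]
8 [0.038, 0.019, 0.0] [0.0, 0.0, -0.122] [ 0.43 -0.34  0.34]
```

{"name": "arm_command", "arguments": {
  "steps": [
    {"jaw":0.085,"offset":[0.04,-0.015,-0.009],"twist":[0,0,-0.125]},
    {"jaw":0.085,"offset":[0.042,-0.009,-0.009],"twist":[0,0,-0.125]},
    {"jaw":0.085,"offset":[0.043,-0.004,-0.01],"twist":[0,0,-0.125]},
    {"jaw":0.085,"offset":[0.042,0.001,-0.009],"twist":[0,0,-0.125]},
    {"jaw":0.085,"offset":[0.042,0.004,0],"twist":[0,0,-0.122]},
    {"jaw":0.085,"offset":[0.042,0.009,0],"twist":[0,0,-0.122]},
    {"jaw":0.085,"offset":[0.041,0.013,0],"twist":[0,0,-0.122]},
    {"jaw":0.085,"offset":[0.038,0.019,0],"twist":[0,0,-0.122]}
  ]
}}

```text
clock: 0.9
eef_pos: [0.4313, -0.3391, 0.3404]
tool_rot: [0.802, 0.597, -0.0, -0.0]
force: [0.1, -0.2, -0.7]
opening: 0.0852
```

{"name": "arm_command", "arguments": {
  "steps": [
    {"jaw":0.085,"offset":[0,0,0],"twist":[0,0,0]},
    {"jaw":0.085,"offset":[0,0,0],"twist":[0,0,0]},
    {"jaw":0.085,"offset":[0,0,0],"twist":[0,0,0]}
  ]
}}

```text
clock: 1.2
eef_pos: [0.4298, -0.3411, 0.3405]
tool_rot: [0.804, 0.594, -0.0, -0.0]
force: [-0.1, -1.2, -1.8]
opening: 0.0849
```

```bash
python3 - <<'E'
from h import *
import pickle
o,im=shot('wrist','w1');pickle.dump(o,open('o1.pkl','wb'))
print(o['eef_pos'],R.from_quat(o['tool_rot']).as_matrix(),o['qpos'],o['clock'])
plan([((.44,-.1,.34),down(80)),((.44,.23,.34),down(105.2))])
E
```

```text
[ 0.42976931 -0.34111168  0.34045089] [[ 2.93872028e-01  9.55844258e-01 -9.92911233e-04]
 [ 9.55844773e-01 -2.93871915e-01  2.60273296e-04]
 [-4.30079899e-05 -1.02555605e-03 -9.99999473e-01]] [-8.28398922e-01  1.24402906e-01  1.56041946e+00 -5.59244128e-04
  1.45763335e+00 -5.30060284e-01] 1.2
1 [0.039, -0.01, 0.0] [0.0, 0.0, -0.021] [ 0.431 -0.301  0.341]
2 [0.039, -0.009, 0.0] [0.0, 0.0, -0.021] [ 0.434 -0.261  0.341]
3 [0.039, -0.009, 0.0] [0.0, 0.0, -0.021] [ 0.435 -0.221  0.341]
4 [0.04, -0.008, 0.0] [0.0, 0.0, -0.02] [ 0.436 -0.18   0.341]
5 [0.04, -0.007, 0.0] [0.0, 0.0, -0.021] [ 0.438 -0.14   0.341]
6 [0.04, -0.006, 0.001] [-0.001, 0.0, -0.02] [ 0.44 -0.1   0.34]
7 [0.041, -0.007, 0.0] [0.0, 0.0, -0.055] [ 0.44  -0.058  0.34 ]
8 [0.041, -0.005, 0.0] [0.0, 0.0, -0.055] [ 0.44  -0.017  0.34 ]
9 [0.041, -0.003, 0.0] [0.0, 0.0, -0.055] [0.44  0.025 0.34 ]
10 [0.041, 0.0, 0.0] [0.0, 0.0, -0.055] [0.44  0.066 0.34 ]
11 [0.041, 0.002, 0.0] [0.0, 0.0, -0.055] [0.44  0.107 0.34 ]
12 [0.041, 0.004, 0.0] [0.0, 0.0, -0.055] [0.44  0.148 0.34 ]
13 [0.041, 0.006, 0.0] [0.0, 0.0, -0.055] [0.44  0.189 0.34 ]
14 [0.04, 0.009, 0.0] [0.0, 0.0, -0.055] [0.44 0.23 0.34]
```

View pics/w1.png

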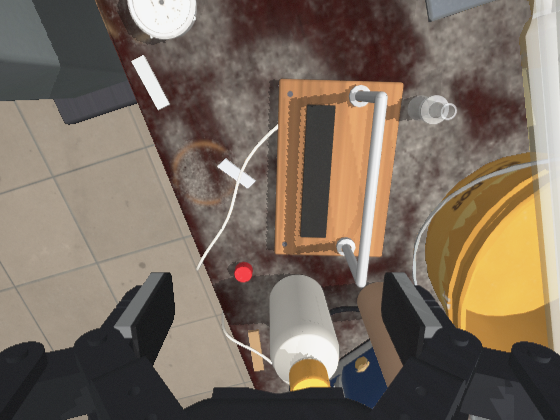

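Wrist view: the strip is at (306,105)–(335,107)–(326,237)–(301,236), the rail runs (380,95)–(361,284), and the bottle is beyond the rack's near end. I'll compute these while moving to the stand.

{"name": "arm_command", "arguments": {
  "steps": [
    {"jaw":0.085,"offset":[0.039,-0.01,0],"twist":[0,0,-0.021]},
    {"jaw":0.085,"offset":[0.039,-0.009,0],"twist":[0,0,-0.021]},
    {"jaw":0.085,"offset":[0.039,-0.009,0],"twist":[0,0,-0.021]},
    {"jaw":0.085,"offset":[0.04,-0.008,0],"twist":[0,0,-0.02]},
    {"jaw":0.085,"offset":[0.04,-0.007,0],"twist":[0,0,-0.021]},
    {"jaw":0.085,"offset":[0.04,-0.006,0],"twist":[0,0,-0.02]},
    {"jaw":0.085,"offset":[0.041,-0.007,0],"twist":[0,0,-0.055]},
    {"jaw":0.085,"offset":[0.041,-0.005,0],"twist":[0,0,-0.055]}
  ]
}}

```text
clock: 2.05
eef_pos: [0.4399, -0.0157, 0.341]
tool_rot: [0.729, 0.684, 0.0, 0.0]
force: [1.2, -0.1, -0.4]
opening: 0.085
```

{"name": "arm_command", "arguments": {
  "steps": [
    {"jaw":0.085,"offset":[0.041,-0.003,0],"twist":[0,0,-0.055]},
    {"jaw":0.085,"offset":[0.041,0,0],"twist":[0,0,-0.055]},
    {"jaw":0.085,"offset":[0.041,0.002,0],"twist":[0,0,-0.055]},
    {"jaw":0.085,"offset":[0.041,0.004,0],"twist":[0,0,-0.055]},
    {"jaw":0.085,"offset":[0.041,0.006,0],"twist":[0,0,-0.055]},
    {"jaw":0.085,"offset":[0.04,0.009,0],"twist":[0,0,-0.055]},
    {"jaw":0.085,"offset":[0,0,0],"twist":[0,0,0]},
    {"jaw":0.085,"offset":[0,0,0],"twist":[0,0,0]}
  ]
}}

```text
clock: 2.85
eef_pos: [0.4402, 0.2304, 0.3407]
tool_rot: [0.607, 0.795, -0.001, 0.0]
force: [0.8, -1.1, -0.8]
opening: 0.0848
```

```bash
python3 - <<'E'
from h import *
import pickle
np.set_printoptions(precision=4,suppress=True)
o=pickle.load(open('o1.pkl','rb'))
im=cv2.imread('pics/w1.png'); m=(im.max(2)<75).astype('uint8'); m[:95]=0;m[245:]=0;m[:,:298]=0;m[:,340:]=0
n,l,st,ce=cv2.connectedComponentsWithStats(m);k=1+st[1:,4].argmax();ys,xs=np.where(l==k)
rr=cv2.minAreaRect(np.c_[xs,ys].astype('float32'));bx=cv2.boxPoints(rr);print(bx,st[k])
for nm,C in(('mask',bx),('hand',[(306,105),(335,107),(326,237),(301,236)])):
    S=np.array([onz('wrist',u,v,.018,o) for u,v in C]);print(nm,S.mean(0)); print([ (round(float(np.linalg.norm(S[i]-S[i-1])),4),round(float(np.degrees(np.arctan2(*(S[i]-S[i-1])[1::-1]))),1)) for i in range(4)])
a,b=onz('wrist',380,97,.101,o),onz('wrist',361,283,.101,o);print('rail',a,b,(a+b)/2,np.linalg.norm(a-b),np.degrees(np.arctan2(*(a-b)[1::-1])))
print('cap',onz('wrist',310,378,.161,o),onz('top',406,227,.161))
o,im=shot('wrist','w2');pickle.dump(o,open('o2.pkl','wb'));print(o['eef_pos'],R.from_quat(o['tool_rot']).as_matrix()[:,0],o['qpos'],o['clock'])
E
```

```text
[[299.4977 235.9199]
 [306.5439 103.8023]
 [334.5177 105.2943]
 [327.4714 237.4118]] [ 300  104   35  133 3529]
mask [ 0.4677 -0.3643  0.018 ]
[(0.0328, 159.6), (0.1487, 71.1), (0.0293, -20.1), (0.149, -107.5)]
hand [ 0.4676 -0.3649  0.018 ]
[(0.1475, 72.0), (0.0304, -20.9), (0.1468, -108.5), (0.0293, 160.4)]
rail [ 0.531  -0.2963  0.101 ] [ 0.4772 -0.459   0.101 ] [ 0.5041 -0.3777  0.101 ] 0.17134021862514254 71.71036160650559
cap [ 0.4103 -0.4979  0.161 ] [ 0.4042 -0.5161  0.161 ]
[0.4402 0.2304 0.3407] [-0.2634  0.9647 -0.0008] [ 0.3082  0.0107  1.6809 -0.0008  1.4507  0.0418] 2.85
```

View pics/w2.png

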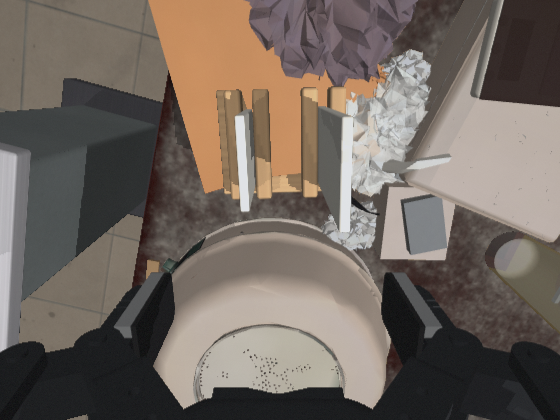

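Wrist view: the tall tile's top edge spans about (348,118)–(346,230), columns 342–352. The short tile's top edge is about (239–250, 110–210).

```bash
python3 - <<'E'
from h import *
import pickle
np.set_printoptions(precision=4,suppress=True)
o=pickle.load(open('o2.pkl','rb'))
C=[(342,117),(353,119),(351,231),(341,230)]
im=cv2.imread('pics/w2.png');m=(im.min(2)>215).astype('uint8');m[:110]=0;m[240:]=0;m[:,:325]=0;m[:,358:]=0
n,l,st,ce=cv2.connectedComponentsWithStats(m);k=1+st[1:,4].argmax();ys,xs=np.where(l==k)
bx=cv2.boxPoints(cv2.minAreaRect(np.c_[xs,ys].astype('float32')));print(bx)
for C in(C,bx):
    S=np.array([onz('wrist',u,v,.174,o) for u,v in C]);print(S.mean(0),[ (round(float(np.linalg.norm(S[i]-S[i-1])),4),round(float(np.degrees(np.arctan2(*(S[i]-S[i-1])[1::-1]))),1)) for i in range(4)])
E
```

```text
[[340.0009 230.9706]
 [343.331  117.745 ]
 [353.6162 118.0475]
 [350.2861 231.2731]]
[0.4788 0.2644 0.174 ] [(0.0771, 107.8), (0.0072, 5.3), (0.0766, -72.2), (0.0071, -170.8)]
[0.4789 0.2642 0.174 ] [(0.0072, -166.6), (0.0773, 106.7), (0.0065, 13.6), (0.0774, -72.8)]
```

```bash
python3 - <<'E'
from h import *
plan([((.478,.263,.30),down(106.3)),((.478,.263,.208),down(106.3))],vmax=.04)
E
```

```text
1 [0.011, 0.023, 0.02] [0.0, 0.0, -0.01] [0.46  0.246 0.321]
2 [0.011, 0.022, 0.021] [-0.001, 0.001, -0.009] [0.478 0.263 0.3  ]
3 [0.0, 0.0, 0.031] [0.0, 0.0, 0.0] [0.478 0.263 0.269]
4 [0.0, 0.0, 0.03] [0.0, 0.0, 0.0] [0.478 0.263 0.239]
5 [0.0, 0.0, 0.031] [0.0, 0.0, 0.0] [0.478 0.263 0.208]
```

{"name": "arm_command", "arguments": {
  "steps": [
    {"jaw":0.06,"offset":[0.011,0.023,0.02],"twist":[0,0,-0.01]},
    {"jaw":0.06,"offset":[0.011,0.022,0.021],"twist":[0,0,-0.009]},
    {"jaw":0.06,"offset":[0,0,0],"twist":[0,0,0]},
    {"jaw":0.06,"offset":[0,0,0.03],"twist":[0,0,0]},
    {"jaw":0.06,"offset":[0,0,0.03],"twist":[0,0,0]},
    {"jaw":0.06,"offset":[0,0,0.031],"twist":[0,0,0]},
    {"jaw":0.06,"offset":[0,0,0],"twist":[0,0,0]}
  ],
  "squeeze": 30
}}

```text
clock: 3.6
eef_pos: [0.4746, 0.2611, 0.2048]
tool_rot: [0.6, 0.8, -0.004, -0.003]
force: [-0.5, -0.4, -0.5]
opening: 0.06
```

```bash
python3 - <<'E'
from h import *
import pickle
o,im=shot('wrist','w3');pickle.dump(o,open('o3.pkl','wb'));print(o['eef_pos'],R.from_quat(o['tool_rot']).as_matrix(),o['force'],o['opening'])
E
```

```text
[0.47458447 0.26114581 0.20483543] [[-0.27929825  0.9601567  -0.00957064]
 [ 0.96020378  0.27927293 -0.00391477]
 [-0.00108597 -0.01028315 -0.99994654]] [-0.4792978  -0.39687224 -0.53230504] 0.05997824053036816
```

View pics/w3.png

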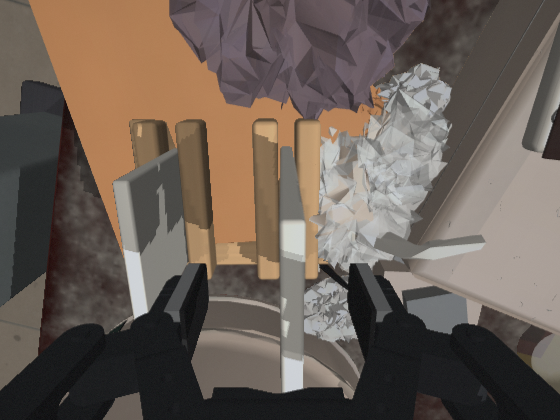

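```bash
python3 - <<'E'
from h import *
o=env.get_obs();print(o['eef_pos'],o['tool_rot'])
im=cv2.imread('pics/w3.png')
for v in(230,270,310,350,380):
    x=np.where(im[v,265:320].min(1)>185)[0]+265; print(v,x.min(),x.max(),end=' ')
    p=onz('wrist',(x.min()+x.max()+1)/2,v,.174,o); print(np.round(p,4),np.round(R.from_quat(o['tool_rot']).inv().apply(p-o['eef_pos']),4))
plan([((.478,.263,.206),down(106.3))])
E
```

```text
[0.47621689 0.2620065  0.20749202] [ 0.60016082  0.79987501 -0.00229681 -0.00129729]
230 283 304 [0.4706 0.2996 0.174 ] [0.0377 0.0053 0.0334]Traceback (most recent call last):
  File "<stdin>", line 5, in <module>
    return umr_minimum(a, axis, None, out, keepdims, initial, where)
ValueError: zero-size array to reduction operation minimum which has no identity
```

{"name": "arm_command", "arguments": {
  "steps": [
    {"jaw":0.06,"offset":[0,0,0],"twist":[0,0,0]},
    {"jaw":0.06,"offset":[0,0,0],"twist":[0,0,0]}
  ]
}}

```text
clock: 3.85
eef_pos: [0.479, 0.2641, 0.2116]
tool_rot: [0.599, 0.8, 0.002, 0.001]
force: [0.3, 0.2, 0.7]
opening: 0.0602
```

```bash
python3 - <<'E'
from h import *
o,im=shot('wrist','w4');print(o['eef_pos'],o['tool_rot'])
g=im.min(2).astype(int)
for v in(240,270,310,350,380):
    print(v,g[v,270:316:2])
    d=np.diff(g[v,268:318]); a,b=268.5+d.argmax(),268.5+d.argmin()
    p=onz('wrist',(a+b)/2,v,.174,o); print(a,b,np.round(p,4),np.round(R.from_quat(o['tool_rot']).inv().apply(p-o['eef_pos']),4))
E
```

```text
[0.47898457 0.26411726 0.21157835] [0.59948662 0.80038137 0.00192404 0.00132262]
240 [129 128 127 128 129 127 124 112  77 104 104 105 105 102 104 106 109 106
  89 160 159 158 167]
306.5 285.5 [0.4759 0.2971 0.174 ] [0.0326 0.0061 0.0376]
270 [130 129 130 128 127 129 125 113  81 114 113 112 112 113 114 117 117 109
  61 104  61  67  36]
307.5 308.5 [0.4829 0.288  0.174 ] [0.0218 0.0103 0.0376]
310 [128 127 127 126 128 126 126 114  77 140 144 147 149 151 151 150 142 112
 130 149 110 119  99]
286.5 308.5 [0.4841 0.2725 0.174 ] [0.0066 0.007  0.0376]
350 [205 206 204 206 206 206 205 205 137 138 140 136  98  80  80  84  83  83
  83  82  82  83  83]
299.5 285.5 [0.4872 0.2562 0.174 ] [-0.0099  0.0055  0.0376]
380 [204 204 204 204 205 204 205 204 163 103 103 104 103 104 103 103 102 103
 104 103 104 108 110]
268.5 286.5 [0.4858 0.242  0.174 ] [-0.0232  0.0002  0.0376]
```

{"name": "arm_command", "arguments": {
  "steps": [
    {"jaw":0.06,"offset":[0,0,0],"twist":[0,0,0]},
    {"jaw":0.06,"offset":[0,0,0],"twist":[0,0,0]},
    {"jaw":0.06,"offset":[0,0,0],"twist":[0,0,0]},
    {"jaw":0.06,"offset":[0,0,0],"twist":[0,0,0]}
  ]
}}

```text
clock: 4.3
eef_pos: [0.4774, 0.2643, 0.209]
tool_rot: [0.599, 0.801, 0.0, 0.0]
force: [0.6, -0.7, -0.1]
opening: 0.06
```

```bash
python3 - <<'E'
from h import *
import pickle
o,im=shot('wrist','w5');pickle.dump(o,open('o5.pkl','wb'));print(o['eef_pos'],o['tool_rot'])
cv2.imwrite('pics/w5c.png',cv2.resize(im[100:420,160:400,::-1],None,fx=1.8,fy=1.8))
E
```

```text
[0.47738244 0.26428495 0.20899452] [5.99027594e-01 8.00728380e-01 4.84237833e-05 2.66873436e-05]
```

View pics/w5c.png

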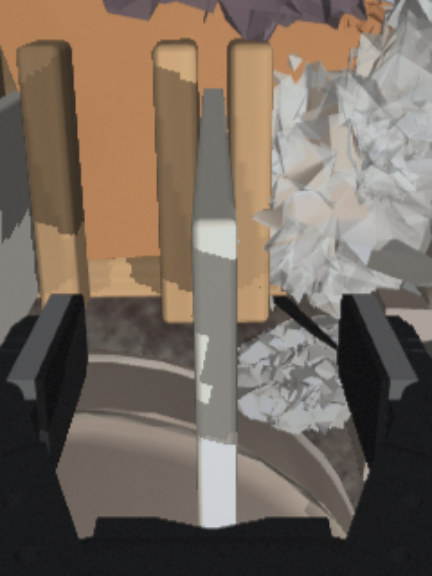

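The tile is now centred between the jaws: its top edge centre is at columns 279.7–281 against 277.6, which is under 1 mm off. Closing now.

{"name": "arm_command", "arguments": {
  "steps": [
    {"jaw":0.0,"offset":[0,0,0],"twist":[0,0,0]},
    {"jaw":0.0,"offset":[0,0,0],"twist":[0,0,0]},
    {"jaw":0.0,"offset":[0,0,0],"twist":[0,0,0]},
    {"jaw":0.0,"offset":[0,0,0],"twist":[0,0,0]},
    {"jaw":0.0,"offset":[0,0,0],"twist":[0,0,0]},
    {"jaw":0.0,"offset":[0,0,0],"twist":[0,0,0]}
  ],
  "squeeze": 60
}}

```text
clock: 4.95
eef_pos: [0.4775, 0.2642, 0.2089]
tool_rot: [0.599, 0.801, 0.0, 0.0]
force: [0.2, 0.1, -0.2]
opening: 0.0073
```

```bash
python3 - <<'E'
from h import *
o=env.get_obs();print(o)
oo=pickle.load(open('o5.pkl','rb')) if 0 else None
import pickle
oo=pickle.load(open('o5.pkl','rb'));print(onz('wrist',279.7,222,.174,oo),onz('wrist',281,391,.174,oo))
E
```

```text
{'clock': 4.95, 'qpos': array([3.46719461e-01, 2.42667225e-01, 1.70658746e+00, 1.99701791e-05,
       1.19209457e+00, 6.07111264e-02]), 'joint_vel': array([ 0.00027331,  0.00019917,  0.00039822,  0.0001493 ,  0.00024743,
       -0.00157573]), 'effort': array([ 8.12908664e-03, -3.69911671e+01, -2.61906338e+01,  1.06030955e-03,
        1.22821159e-01,  2.28752986e-03]), 'eef_pos': array([0.47750921, 0.26419027, 0.20893131]), 'tool_rot': array([5.99116893e-01, 8.00661560e-01, 1.06782082e-04, 5.91131051e-05]), 'force': array([ 0.18166189,  0.06707422, -0.17814287]), 'wrist_torque': array([-0.01125894, -0.10474574, -0.04359157]), 'opening': 0.007291480567667223}
[0.46704495 0.30261149 0.174     ] [0.48601785 0.24006234 0.174     ]
```

```bash
python3 - <<'E'
from h import *
print([onz('top',345,155,z) for z in(.17,.25)])
plan([((.4775,.264,.39),down(106.4)),((.43,.18,.40),down(100)),((.42,-.10,.40),down(88)),((.44,-.30,.40),down(72)),((.519,-.382,.32),down(72,20))],vmax=.04,wmax=6.5)
E
```

```text
[array([ 0.62494573, -0.34221961,  0.17      ]), array([ 0.60529626, -0.32999703,  0.25      ])]
1 [0.0, 0.0, -0.036] [0.0, 0.0, 0.0] [0.478 0.264 0.245]
2 [0.0, 0.0, -0.036] [0.0, 0.0, 0.0] [0.477 0.264 0.281]
3 [0.0, 0.0, -0.036] [0.0, 0.0, 0.0] [0.477 0.264 0.317]
4 [0.0, 0.0, -0.037] [0.0, 0.0, 0.0] [0.477 0.264 0.354]
5 [0.0, 0.0, -0.036] [0.0, 0.0, 0.0] [0.477 0.264 0.39 ]
6 [-0.022, -0.023, -0.003] [0.0, 0.0, 0.037] [0.462 0.237 0.393]
7 [-0.024, -0.022, -0.004] [0.0, 0.0, 0.037] [0.446 0.208 0.397]
8 [-0.024, -0.022, -0.003] [0.0, 0.0, 0.037] [0.43 0.18 0.4 ]
9 [-0.039, -0.008, 0.0] [0.0, 0.0, 0.03] [0.429 0.14  0.4  ]
10 [-0.039, -0.007, 0.0] [0.0, 0.0, 0.03] [0.427 0.1   0.4  ]
11 [-0.04, -0.006, 0.0] [0.0, 0.0, 0.03] [0.426 0.06  0.4  ]
12 [-0.04, -0.005, 0.0] [0.0, 0.0, 0.03] [0.424 0.02  0.4  ]
13 [-0.04, -0.004, 0.0] [0.0, 0.0, 0.03] [ 0.423 -0.02   0.4  ]
14 [-0.04, -0.002, 0.0] [0.0, 0.0, 0.03] [ 0.422 -0.06   0.4  ]
15 [-0.04, -0.001, 0.0] [0.0, 0.0, 0.03] [ 0.42 -0.1   0.4 ]
16 [-0.033, 0.004, 0.0] [0.0, 0.0, 0.047] [ 0.423 -0.134  0.4  ]
17 [-0.033, 0.006, 0.0] [0.0, 0.0, 0.046] [ 0.427 -0.167  0.4  ]
18 [-0.033, 0.008, 0.0] [0.0, 0.0, 0.047] [ 0.43  -0.201  0.4  ]
19 [-0.032, 0.009, 0.0] [0.0, 0.0, 0.046] [ 0.434 -0.234  0.4  ]
20 [-0.032, 0.01, 0.0] [0.0, 0.0, 0.047] [ 0.436 -0.267  0.4  ]
21 [-0.031, 0.012, 0.0] [0.0, 0.0, 0.046] [ 0.44 -0.3   0.4 ]
22 [-0.013, 0.025, 0.02] [0.087, 0.0, 0.0] [ 0.459 -0.32   0.38 ]
23 [-0.013, 0.027, 0.018] [0.087, 0.0, 0.0] [ 0.48  -0.341  0.36 ]
24 [-0.014, 0.028, 0.015] [0.088, 0.0, 0.0] [ 0.499 -0.362  0.34 ]
25 [-0.013, 0.03, 0.013] [0.087, 0.0, 0.0] [ 0.519 -0.382  0.32 ]
```

{"name": "arm_command", "arguments": {
  "steps": [
    {"jaw":0,"offset":[0,0,-0.02],"twist":[0,0,0]},
    {"jaw":0,"offset":[0,0,-0.035],"twist":[0,0,0]},
    {"jaw":0,"offset":[0,0,-0.04],"twist":[0,0,0]},
    {"jaw":0,"offset":[0,0,-0.04],"twist":[0,0,0]},
    {"jaw":0,"offset":[0,0,-0.035],"twist":[0,0,0]},
    {"jaw":0,"offset":[0,0,-0.02],"twist":[0,0,0]},
    {"jaw":0,"offset":[0,0,0],"twist":[0,0,0]}
  ]
}}

```text
clock: 5.65
eef_pos: [0.4785, 0.2646, 0.4027]
tool_rot: [0.599, 0.801, 0.003, 0.002]
force: [0.6, 0.1, -1.9]
opening: 0.0073
```

```bash
python3 - <<'E'
from h import *
shot('side','s2'); o=env.get_obs(); print(o['eef_pos'],o['opening'],o['force'])
for s,t in[(255,159),(275,147),(295,136)]:
    print(min(((tri(ray('top',u,156-(u-307)*4/167),ray('side',s,t))) for u in range(300,480)),key=lambda r:r[1]))
E
```

```text
[0.47772957 0.26429552 0.39986226] 0.007515052441240513 [ 0.06706094 -0.20875279 -2.97405805]
(array([ 0.63651859, -0.40835511,  0.12307647]), np.float64(0.0004034637917767383))
(array([ 0.64516776, -0.61225767,  0.08874006]), np.float64(0.00012163105396746926))
(array([ 0.63783285, -0.79074776,  0.0735207 ]), np.float64(0.023740161636447498))
```

View pics/s2.png

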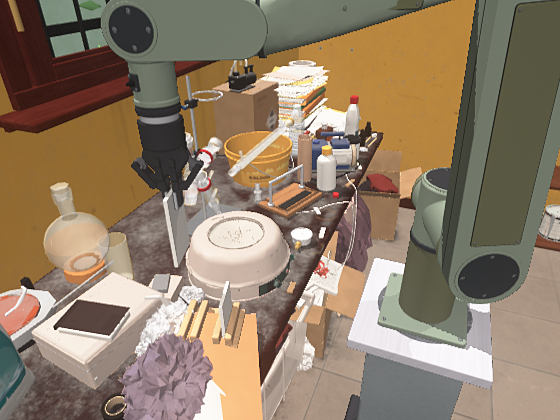

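The side view shows the tall tile hanging free at (175,225), with the short tile still in its slot at (225,300). The stick is low and out of the way. Next, the carry.

{"name": "arm_command", "arguments": {
  "steps": [
    {"jaw":0,"offset":[-0.022,-0.023,0],"twist":[0,0,0.037]},
    {"jaw":0,"offset":[-0.024,-0.022,0],"twist":[0,0,0.037]},
    {"jaw":0,"offset":[-0.024,-0.022,0],"twist":[0,0,0.037]},
    {"jaw":0,"offset":[-0.039,-0.008,0],"twist":[0,0,0.03]},
    {"jaw":0,"offset":[-0.039,-0.007,0],"twist":[0,0,0.03]},
    {"jaw":0,"offset":[-0.04,-0.006,0],"twist":[0,0,0.03]},
    {"jaw":0,"offset":[-0.04,-0.005,0],"twist":[0,0,0.03]},
    {"jaw":0,"offset":[-0.04,-0.004,0],"twist":[0,0,0.03]}
  ]
}}

```text
clock: 6.5
eef_pos: [0.4212, -0.0217, 0.3959]
tool_rot: [0.699, 0.716, -0.001, -0.002]
force: [0.4, -0.0, -2.2]
opening: 0.0074
```

{"name": "arm_command", "arguments": {
  "steps": [
    {"jaw":0,"offset":[-0.04,-0.002,0],"twist":[0,0,0.03]},
    {"jaw":0,"offset":[-0.04,-0.001,0],"twist":[0,0,0.03]},
    {"jaw":0,"offset":[-0.033,0.004,0],"twist":[0,0,0.047]},
    {"jaw":0,"offset":[-0.033,0.006,0],"twist":[0,0,0.046]},
    {"jaw":0,"offset":[-0.033,0.008,0],"twist":[0,0,0.047]},
    {"jaw":0,"offset":[-0.032,0.009,0],"twist":[0,0,0.046]},
    {"jaw":0,"offset":[-0.032,0.01,0],"twist":[0,0,0.047]},
    {"jaw":0,"offset":[-0.031,0.012,0],"twist":[0,0,0.046]}
  ]
}}

```text
clock: 7.3
eef_pos: [0.4387, -0.301, 0.3953]
tool_rot: [0.81, 0.587, -0.0, -0.003]
force: [1.3, 0.5, -1.8]
opening: 0.0073
```

{"name": "arm_command", "arguments": {
  "steps": [
    {"jaw":0,"offset":[-0.013,0.025,0.02],"twist":[0.087,0,0]},
    {"jaw":0,"offset":[-0.013,0.027,0.018],"twist":[0.087,0,0]},
    {"jaw":0,"offset":[-0.014,0.028,0.015],"twist":[0.088,0,0]},
    {"jaw":0,"offset":[-0.013,0.03,0.013],"twist":[0.087,0,0]},
    {"jaw":0,"offset":[0,0,0],"twist":[0,0,0]},
    {"jaw":0,"offset":[0,0,0],"twist":[0,0,0]},
    {"jaw":0,"offset":[0,0,0],"twist":[0,0,0]},
    {"jaw":0,"offset":[0,0,0],"twist":[0,0,0]}
  ]
}}

```text
clock: 8.1
eef_pos: [0.5189, -0.3815, 0.3223]
tool_rot: [0.797, 0.579, -0.101, -0.138]
force: [-1.6, 0.2, -1.5]
opening: 0.0071
```

```bash
python3 - <<'E'
from h import *
o=env.get_obs(); print(o['clock'],o['eef_pos'],o['opening'],o['force'],o['qpos'])
f=np.array(o['eef_pos'])+R.from_quat(o['tool_rot']).apply([0,0,.185]);print('foot',f,R.from_quat(o['tool_rot']).as_matrix())
plan([((.519,-.382,.225),down(72,20))],vmax=.03)
E
```

```text
8.1 [ 0.51891594 -0.38151447  0.32225461] 0.007080039646934911 [-1.56380775  0.1503833  -1.46512997] [-0.71722359  0.51682041  1.12002394 -0.13882078  1.81985382 -0.41583668]
foot [ 0.45948524 -0.36260088  0.14808438] [[ 0.30876222  0.89524648 -0.32124699]
 [ 0.95113701 -0.29135249  0.10223562]
 [-0.00207003 -0.3371164  -0.9414607 ]]
1 [0.0, 0.008, 0.023] [0.001, 0.001, 0.0] [ 0.519 -0.381  0.298]
2 [0.0, 0.008, 0.023] [0.001, 0.0, 0.0] [ 0.518 -0.381  0.274]
3 [0.0, 0.009, 0.023] [0.002, 0.001, 0.0] [ 0.519 -0.382  0.249]
4 [0.0, 0.008, 0.022] [0.001, 0.0, 0.0] [ 0.519 -0.382  0.225]
```

{"name": "arm_command", "arguments": {
  "steps": [
    {"jaw":0,"offset":[0,0.008,0.023],"twist":[0.001,0,0]},
    {"jaw":0,"offset":[0,0.008,0.023],"twist":[0.001,0,0]},
    {"jaw":0,"offset":[0,0.009,0.023],"twist":[0.002,0,0]},
    {"jaw":0,"offset":[0,0.008,0.022],"twist":[0.001,0,0]},
    {"jaw":0,"offset":[0,0,0],"twist":[0,0,0]},
    {"jaw":0,"offset":[0,0,0],"twist":[0,0,0]},
    {"jaw":0,"offset":[0,0,0],"twist":[0,0,0]},
    {"jaw":0,"offset":[0,0,0],"twist":[0,0,0]}
  ]
}}

```text
clock: 8.9
eef_pos: [0.5197, -0.3825, 0.2247]
tool_rot: [0.797, 0.579, -0.103, -0.14]
force: [0.3, -0.1, -2.3]
opening: 0.0072
```

```bash
python3 - <<'E'
from h import *
import pickle
shot('side','s3');o,im=shot('wrist','w6');pickle.dump(o,open('o6.pkl','wb')); print(o['clock'],o['eef_pos'],o['force'])
a=cv2.imread('pics/s3.png')[120:240,220:360];b=cv2.imread('pics/w6.png')
cv2.imwrite('pics/m.png',np.vstack([cv2.resize(a,(400,343)),np.zeros((0,400,3),'uint8')]) if 0 else np.hstack([cv2.resize(a,(400,343),interpolation=cv2.INTER_CUBIC),cv2.resize(b,(400,343))[:,:400]]))
f=np.array(o['eef_pos'])+R.from_quat(o['tool_rot']).apply([0,0,.185]);print('foot',f)
E
```

```text
8.95 [ 0.51959073 -0.38234741  0.22420671] [-0.18892447 -0.07052271 -2.40908997]
foot [ 0.45911408 -0.36299772  0.05044491]
```

View pics/m.png

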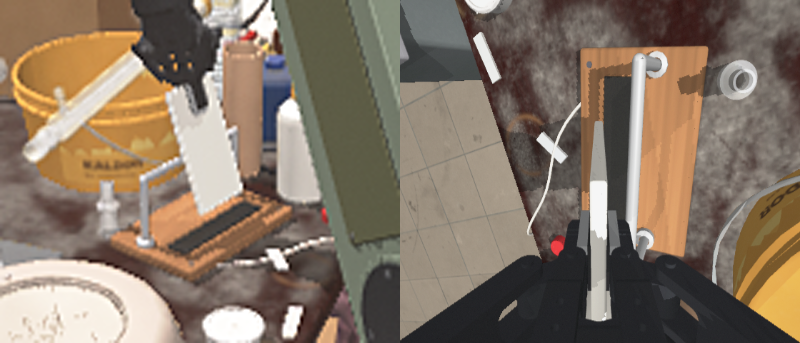

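The side crop shows the tile over the strip, clear of the rail. The wrist crop shows it parallel to the rail. Lowering to contact.

{"name": "arm_command", "arguments": {
  "steps": [
    {"jaw":0,"offset":[0,0.003,0.009],"twist":[0,0,0]},
    {"jaw":0,"offset":[0,0.003,0.009],"twist":[0,0,0]},
    {"jaw":0,"offset":[0,0.002,0.006],"twist":[0,0,0]},
    {"jaw":0,"offset":[0,0,0],"twist":[0,0,0]},
    {"jaw":0,"offset":[0,0,0],"twist":[0,0,0]},
    {"jaw":0,"offset":[0,0,0],"twist":[0,0,0]}
  ]
}}

```text
clock: 9.6
eef_pos: [0.5183, -0.3817, 0.1968]
tool_rot: [0.796, 0.579, -0.103, -0.142]
force: [-0.4, 0.1, -2.4]
opening: 0.0071
```

{"name": "arm_command", "arguments": {
  "steps": [
    {"jaw":0,"offset":[0,0.001,0.002],"twist":[0,0,0]},
    {"jaw":0,"offset":[0,0,0],"twist":[0,0,0]},
    {"jaw":0,"offset":[0,0.0005,0.0015],"twist":[0,0,0]},
    {"jaw":0,"offset":[0,0,0],"twist":[0,0,0]}
  ]
}}

```text
clock: 10.0
eef_pos: [0.5185, -0.3817, 0.193]
tool_rot: [0.796, 0.579, -0.103, -0.142]
force: [0.2, -0.0, -1.4]
opening: 0.0073
```

{"name": "arm_command", "arguments": {
  "steps": [
    {"jaw":0,"offset":[0,0.003,-0.001],"twist":[0,0,0]},
    {"jaw":0,"offset":[0,0.003,-0.001],"twist":[0,0,0]},
    {"jaw":0,"offset":[0,0,0],"twist":[0,0,0]},
    {"jaw":0,"offset":[0,0,0],"twist":[0,0,0]}
  ]
}}

```text
clock: 10.4
eef_pos: [0.5245, -0.3836, 0.1927]
tool_rot: [0.796, 0.579, -0.104, -0.142]
force: [-0.0, -0.1, 0.3]
opening: 0.0069
```

{"name": "arm_command", "arguments": {
  "steps": [
    {"jaw":0,"offset":[0,0.0005,0.0015],"twist":[0,0,0]},
    {"jaw":0,"offset":[0,0,0],"twist":[0,0,0]},
    {"jaw":0,"offset":[0,0,0],"twist":[0,0,0]}
  ]
}}

```text
clock: 10.7
eef_pos: [0.5246, -0.3837, 0.1926]
tool_rot: [0.796, 0.579, -0.103, -0.142]
force: [-0.4, 0.9, 4.4]
opening: 0.0071
```

```bash
python3 - <<'E'
from h import *
import pickle
shot('side','s4');o,im=shot('wrist','w7');print(o['clock'],o['eef_pos'],o['force'],o['wrist_torque'])
a=cv2.imread('pics/s4.png')[130:230,240:330];b=cv2.imread('pics/w7.png')
cv2.imwrite('pics/m2.png',np.hstack([cv2.resize(a,(360,400),interpolation=cv2.INTER_CUBIC),cv2.resize(b[60:310,240:480],(384,400))]))
f=np.array(o['eef_pos'])+R.from_quat(o['tool_rot']).apply([0,0,.185]);print('foot',f,R.from_quat(o['tool_rot']).as_matrix())
E
```

```text
10.75 [ 0.524636   -0.38366143  0.19260578] [0.07466501 0.92197128 5.28140544] [ 0.34454135  0.49935541 -0.13763529]
foot [ 0.46376238 -0.36397562  0.01902043] [[ 3.08929690e-01  8.92351270e-01 -3.29046590e-01]
 [ 9.51084759e-01 -2.90025416e-01  1.06409768e-01]
 [-4.76982753e-04 -3.45824334e-01 -9.38299154e-01]]
```

View pics/m2.png

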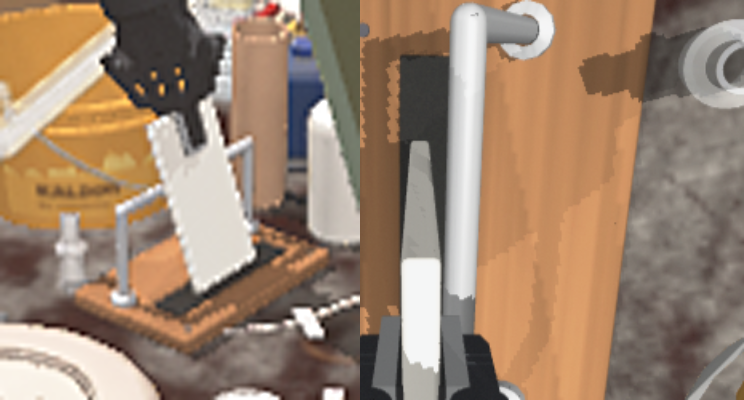

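Contact on the strip, with Fz up about 7 N. The foot is on the strip and the rail is still roughly 3 mm away. I'll ease off, close the gap and set it down again.

{"name": "arm_command", "arguments": {
  "steps": [
    {"jaw":0,"offset":[0,-0.001,-0.002],"twist":[0,0,0]},
    {"jaw":0,"offset":[0,0.002,-0.0005],"twist":[0,0,0]},
    {"jaw":0,"offset":[0,0,0],"twist":[0,0,0]},
    {"jaw":0,"offset":[0,0,0],"twist":[0,0,0]}
  ]
}}

```text
clock: 11.2
eef_pos: [0.5261, -0.3842, 0.1928]
tool_rot: [0.796, 0.579, -0.104, -0.142]
force: [0.1, -0.1, 0.7]
opening: 0.0073
```

{"name": "arm_command", "arguments": {
  "steps": [
    {"jaw":0,"offset":[0,0.001,-0.0003],"twist":[0,0,0]},
    {"jaw":0,"offset":[0,0,0],"twist":[0,0,0]},
    {"jaw":0,"offset":[0,0,0],"twist":[0,0,0]}
  ]
}}

```text
clock: 11.5
eef_pos: [0.5267, -0.3843, 0.1927]
tool_rot: [0.796, 0.579, -0.104, -0.143]
force: [-1.4, 1.1, 0.3]
opening: 0.0072
```

{"name": "arm_command", "arguments": {
  "steps": [
    {"jaw":0,"offset":[0,0.001,-0.0003],"twist":[0,0,0]},
    {"jaw":0,"offset":[0,0,0],"twist":[0,0,0]},
    {"jaw":0,"offset":[0,0,0],"twist":[0,0,0]}
  ]
}}

```text
clock: 11.8
eef_pos: [0.5275, -0.3846, 0.1926]
tool_rot: [0.796, 0.578, -0.104, -0.143]
force: [-4.1, 1.6, 0.2]
opening: 0.0071
```

Horizontal force is now against the rail, and the strip carries the tile's weight. A slight press, then a look.

{"name": "arm_command", "arguments": {
  "steps": [
    {"jaw":0,"offset":[0,0.0002,0.0008],"twist":[0,0,0]},
    {"jaw":0,"offset":[0,0,0],"twist":[0,0,0]},
    {"jaw":0,"offset":[0,0,0],"twist":[0,0,0]}
  ]
}}

```text
clock: 12.1
eef_pos: [0.5275, -0.3846, 0.1925]
tool_rot: [0.796, 0.578, -0.104, -0.143]
force: [-5.1, 2.2, 4.2]
opening: 0.0074
```

```bash
python3 - <<'E'
from h import *
o,im=shot('wrist','w8');print(o['clock'],o['eef_pos'],o['force'],o['wrist_torque'])
m=R.from_quat(o['tool_rot']).as_matrix();print('tilt',np.degrees(np.arccos(-m[2,2])),'foot',np.array(o['eef_pos'])+.185*m[:,2])
cv2.imwrite('pics/m3.png',cv2.resize(im[60:310,240:480,::-1],(576,600)))
E
```

```text
12.1 [ 0.52753067 -0.38458264  0.19253389] [-5.07089207  2.2162799   4.21610756] [ 0.41099843  1.06045097 -0.08536485]
tilt 20.360927308056198 foot [ 0.46631835 -0.36467697  0.01909278]
```

View pics/m3.png

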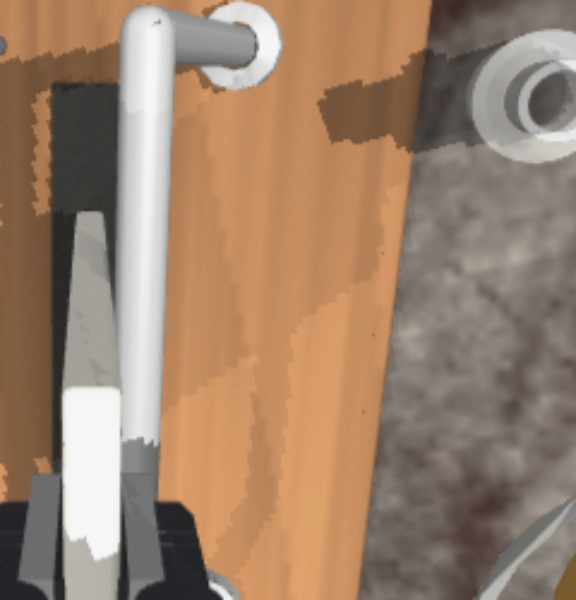

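The tile back touches the rail, parallel to it, and the lower edge is mid-strip. Tilt is 20.4°. Releasing.

{"name": "arm_command", "arguments": {
  "steps": [
    {"jaw":0.012,"offset":[0,0,0],"twist":[0,0,0]},
    {"jaw":0.02,"offset":[0,0,0],"twist":[0,0,0]},
    {"jaw":0.03,"offset":[0,0,0],"twist":[0,0,0]},
    {"jaw":0.035,"offset":[0,0,0],"twist":[0,0,0]},
    {"jaw":0.035,"offset":[0,0,0],"twist":[0,0,0]},
    {"jaw":0.035,"offset":[0,0,0],"twist":[0,0,0]}
  ],
  "squeeze": 20
}}

```text
clock: 12.75
eef_pos: [0.5281, -0.3848, 0.192]
tool_rot: [0.796, 0.579, -0.103, -0.142]
force: [0.1, -0.4, -0.4]
opening: 0.0348
```

```bash
python3 - <<'E'
from h import *
o,im=shot('wrist','w9');shot('side','s5');print(o['clock'],o['eef_pos'],o['force'],o['opening'])
a=cv2.imread('pics/s5.png')[130:230,240:330]
cv2.imwrite('pics/m4.png',np.hstack([cv2.resize(a,(360,400),interpolation=cv2.INTER_CUBIC),cv2.resize(im[110:420,140:440,::-1],(387,400))]))
E
```

```text
12.75 [ 0.52809108 -0.38476773  0.19200303] [ 0.0918224  -0.35336022 -0.3677554 ] 0.034849690246547965
```

View pics/m4.png

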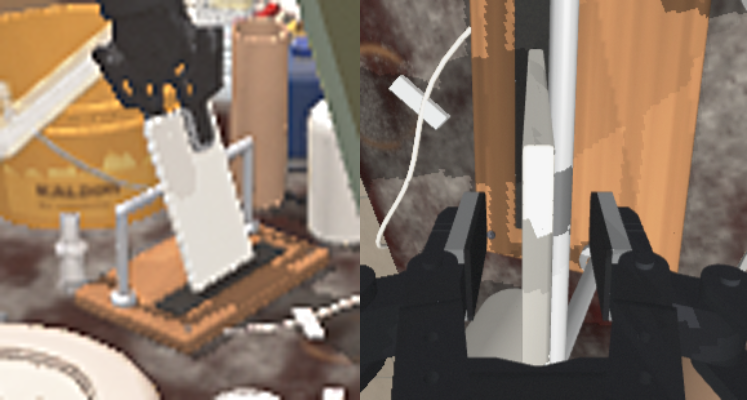

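The jaws are clear on both sides and the tile stands leaning. Retreating along the tool axis.

{"name": "arm_command", "arguments": {
  "steps": [
    {"jaw":0.035,"offset":[0,0,-0.01],"twist":[0,0,0]},
    {"jaw":0.035,"offset":[0,0,-0.02],"twist":[0,0,0]},
    {"jaw":0.035,"offset":[0,0,-0.03],"twist":[0,0,0]},
    {"jaw":0.035,"offset":[0,0,-0.03],"twist":[0,0,0]},
    {"jaw":0.035,"offset":[0,0,-0.02],"twist":[0,0,0]},
    {"jaw":0.035,"offset":[0,0,0],"twist":[0,0,0]},
    {"jaw":0.035,"offset":[0,0,0],"twist":[0,0,0]},
    {"jaw":0.035,"offset":[0,0,0],"twist":[0,0,0]}
  ]
}}

```text
clock: 13.65
eef_pos: [0.5635, -0.396, 0.2933]
tool_rot: [0.796, 0.579, -0.104, -0.144]
force: [0.4, 0.3, -0.7]
opening: 0.0349
```

```bash
python3 - <<'E'
from h import *
o,im=shot('side','s6');ow,iw=shot('wrist','w10');print(o['clock'],o['eef_pos'],o['force'])
a=cv2.imread('pics/s5.png').astype(int);b=cv2.imread('pics/s6.png').astype(int)
for n,(x0,x1,y0,y1) in {'tile lower half':(275,310,175,205),'short tile':(210,245,275,330),'bottle':(315,340,145,190),'gauge':(285,318,225,250)}.items():
    print(n,np.abs(a-b)[y0:y1,x0:x1].max(2).mean(), np.abs(cv2.imread('pics/side0.png').astype(int)-b)[y0:y1,x0:x1].max(2).mean())
# tile top edge: bright strip in the wrist view near the projected expected corners
f=np.array([.4667,-.3648,.0192]);t=np.radians(20);rx=np.array([.951,-.309,0]);ry=np.array([.309,.951,0]);up=rx*np.sin(t)+np.array([0,0,np.cos(t)])
g=iw.min(2)
for s in(-.03,0,.03):
    u,v=proj('wrist',f+.15*up+s*ry,ow); r=g[int(round(v)),int(u)-22:int(u)+23]; print(round(u),round(v),r[::2])
E
```

```text
13.65 [ 0.56346797 -0.39599255  0.29333174] [ 0.37159064  0.26703252 -0.74416683]
tile lower half 1.6647619047619047 54.40380952380952
short tile 1.4290909090909092 7.752207792207792
bottle 2.6862222222222223 56.95644444444444
gauge 0.9733333333333334 5.326060606060606
277 266 [ 86  74  73  76  84  93  76  64  67 174 243 243 243 243 243 186 228 232
 220 199  64  37  82]
277 223 [ 61  60  60  59  81  80  57  54  51  95 187 185 184 182 181 141 192 217
 223 207 179  91  90]
277 176 [ 62  60  60  58  58  54  45  40  36  56 243 243 243 243 243 243 193 208
 230 221 201 138  86]
```

```bash
python3 -c "
from h import *
workorder.sign_off()"
```

```text
the job is handed in; nothing more can be done
```

The taller tile is now leaning on the drying rack, and I handed the job in at about 13.7 s of the 35 s allowed. I lifted it out of the rear slot and carried it in front of the retort stand. Its lower edge was on the rubber strip and its back against the rail before I opened the jaws.

**Last checks:**
- **Lean:** the tool was tilted 20.4° at release, with the tile's lower edge within about 1 mm of the strip's centre.
- **Contact before release:** the strip pushed up on the tile with more than its weight, and the rail pushed back with about 5 N.
- **Stability:** after I backed the gripper off 11 cm, the tile's lower half showed no change in the side view. Its top edge was where a 20° lean puts it, and nothing was touching the robot.
- **Other objects:** the short tile and the gauge look the same as in the first side picture, apart from small brightness differences.

**Check that disagreed:** the bottle's area in the side view differs a lot from the first picture. I put this down to the arm now covering part of that view, but did not confirm it. That area did not change during the retreat, and no planned move came near the bottle.

The arm also swung by about 3 mm after the fast descent to the stand, so I let it settle before gripping.

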